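# Unlatch the filter cassette that fits the reader and hold it over the slot

### The job

Of the three white filter cassettes latched in grey cradles, take out the one that fits the slot of the white reader, the middle-sized one, 56 mm long: pinch its two blue side catches together and lift it straight out. Finish still holding it by the pinched catches, upright and still, centred over the reader's slot and lined up with it, a few centimetres above the slot without touching the reader. Leave the other two cassettes latched in their cradles and do not push the timer, well plate or trough about.

Things in the scene. Friction and masses are not known exactly. Their poses are not given: they have to be found in the camera images.
- cassette_a: White filter cassette, 56 mm long (x), 40 mm wide (y), 62 mm high, 0.1 kg, latched in a grey cradle, a blue spring catch on each long side. Origin: centre of its underside; z up. Finger tabs at mid-length, 22 mm wide, 42 to 66 mm above the underside, outer faces at y = +-29 mm (47 mm across when pinched). Only pinching both frees it; then it lifts straight up.
- cradle_a: Grey open-topped cradle, fixed, that holds cassette_a: 78 mm long (x), 76 mm wide (y), 28 mm high, floor 4 mm thick: the cassette's underside is 4 mm over the worktop and its tabs stand 18 to 42 mm above the cradle's rim. Origin: centre of its underside; axes as the cassette's. 2 mm of play round the cassette.
- cassette_b: White filter cassette, 40 mm long (x), 40 mm wide (y), 62 mm high, 0.1 kg, latched in a grey cradle, a blue spring catch on each long side. Origin: centre of its underside; z up. Finger tabs at mid-length, 22 mm wide, 42 to 66 mm above the underside, outer faces at y = +-29 mm (47 mm across when pinched). Only pinching both frees it; then it lifts straight up.
- cradle_b: Grey open-topped cradle, fixed, that holds cassette_b: 62 mm long (x), 76 mm wide (y), 28 mm high, floor 4 mm thick: the cassette's underside is 4 mm over the worktop and its tabs stand 18 to 42 mm above the cradle's rim. Origin: centre of its underside; axes as the cassette's. 2 mm of play round the cassette.
- cassette_c: White filter cassette, 72 mm long (x), 40 mm wide (y), 62 mm high, 0.1 kg, latched in a grey cradle, a blue spring catch on each long side. Origin: centre of its underside; z up. Finger tabs at mid-length, 22 mm wide, 42 to 66 mm above the underside, outer faces at y = +-29 mm (47 mm across when pinched). Only pinching both frees it; then it lifts straight up.
- cradle_c: Grey open-topped cradle, fixed, that holds cassette_c: 94 mm long (x), 76 mm wide (y), 28 mm high, floor 4 mm thick: the cassette's underside is 4 mm over the worktop and its tabs stand 18 to 42 mm above the cradle's rim. Origin: centre of its underside; axes as the cassette's. 2 mm of play round the cassette.
- cassette_a_left (a joint): How far the catch on cassette_a's +y side is pushed in, m: 0 = sprung out, its barb hooked under the cradle's lip; unhooked from 0.004; 0.0055 = fully in, at its stop. About 1 N to start it, 5 N fully in; it springs back when let go.
- cassette_a_right (a joint): How far the catch on cassette_a's -y side is pushed in, m: 0 = sprung out, its barb hooked under the cradle's lip; unhooked from 0.004; 0.0055 = fully in, at its stop. About 1 N to start it, 5 N fully in; it springs back when let go.
- reader_slot (a point): Centre of the mouth of the slot in the white reader's top face, 45 mm above the worktop; x along the slot, z up. Slot 60 mm long (x), 66 mm wide (y, room for the catches), 30 mm deep: it fits the 56 mm cassette; 72 mm is too long, 40 mm loose.
- reader: The reader, fixed: a white block 110 x 120 x 45 mm with the slot, and a grey console 56 mm high with a dark screen, from 53 mm beyond the slot's centre on its +x side. Origin: on the worktop below the slot's centre; axes as the slot's.
- timer: Bystander: small white bench timer with three keys, 66 x 66 x 19 mm, loose. Origin: centre of its underside.
- microplate: Bystander: clear 96-well plate, 86 x 128 x 15 mm, loose. Origin: centre of its underside.
- trough: Bystander: white plastic trough standing upside down, 77 x 51 x 56 mm, loose. Origin: centre of its underside.
- pipette_stand: Obstacle: slim empty pipette stand, fixed, behind the cradles: dark base 74 x 58 mm, thin upright 173 mm high. Origin: centre of the base, on the worktop. Other equipment, up to 0.3 m high, stands along the back of the worktop.

How it is judged:
By the outcome, as a careful person would: the job done as asked, in the order asked, and still so for the second after the job is handed in, while the arm keeps its last pose, push and grip.
It also fails if it takes over 38 s, if anything falls off the work surface, if the arm or the gripper's body presses on something with over 40 N, if the wrist force passes 120 N, or if a joint passes its speed limit or range.

### The arm

A 6-joint arm with a two-finger parallel gripper is mounted at the origin on a cart in front of the work surface, level with it; the furniture and walls round the work are solid. World frame = base frame: x ahead of the robot, y to its left, z up, the work surface at z = 0. Lengths are in m, angles in rad, forces in N, time in s.
With the tool pointing down it reaches from about 0.25 to 0.8 m from the base axis. Payload 3.9 kg.
Tool frame: the origin (TCP) lies at the centre of the arm's flange, where the gripper is bolted on; the fingertips stand ahead of it and the grasp point (between the pads) lies 155 mm ahead of it (bot.tip_reach is the z of the fingertips in the tool frame, in m); z points along the fingers, x is the direction in which the jaws open and shut, and the axes are right-handed (so a half turn about z gives the same grasp; the last joint's range is limited). The gripper opens to 85 mm and grips with 20 to 120 N. Pads are 22 mm wide; open, the fingers measure 114 mm over their backs; the gripper's body (76 mm by 85 mm) begins 54 mm behind the grasp point. The pads swing forward as they close: fully open they stand 13 mm farther back than shut.
Start: joints at [-1.348, 0.26, -0.138, 1.173, 0, 1.571], TCP at [0.116, -0.512, 0.405] pointing down, gripper open.
Joint ranges: [-2.78, 2.78], [-0.83, 1.72], [-1.28, 1.37], [-1.9, 2.12], [-1.57, 1.48], [-3.14, 3.14]. Speed limits (rad/s): [2.57, 2.57, 3.14, 3.14, 3.14, 3.14].

### API

Orientations are given as a unit quaternion [x, y, z, w].
In Python, from plant import bot gives the robot as it stands.
- The arm moves only by the shell command python3 -m inch 'ROWS' [FORCE]. ROWS is JSON, a list that holds one entry, the list of rows, each a list of 5 numbers: the gripper's target within -1 to 1 (fully open at 1, half-way at 0, shut at -1), then the shift along the world's x, y, z in cm, then the turn about the world's z in rad. A call has 1 to 12 rows; each row is the pose to reach, as a shift and turn from the pose measured when the call began; what a row does not reach only later rows make up. A row lasts 1/12 s, in which the tool goes at most 41.7 mm and 7.16 degrees, less where a joint would pass 70% of its speed; a pose out of reach is approached as far as the arm can. A call with a gripper value outside its range is refused whole. The fingers move at their own pace and stop on an object; FORCE is the grip in N (left out, the last holds). Time passes only in rows, so rows that repeat a pose let the fingers close. It gives the time, the measured TCP pose, the force and the opening at its end, in the units of the state.
- bot.get_obs(): the state, without advancing time (a new reading comes with each control period).
- bot.read_camera(name): name is "side" or "top" or "wrist"; returns (picture, depth): 400x640x3 uint8, red, green, blue; 400x640 float32, m along the optical axis (not along the pixel's ray), 0 where there is no reading.
- bot.camera_params(name): a dict with "vertical_fov" (degrees; the focal length in pixels is half the picture's height over the tangent of half this angle, whatever the lens; pixels are square), "cx", "cy" (the principal point, pixels), "view" (4x4, takes a point from world to camera coordinates). Camera axes: x right, y up, looking along -z (the intrinsics and any distortion apply to the point x, -y, -z); pixel columns grow to the right and rows downward; lengths in m; the calibration is good to about 2 mm. A picture is of the moment at which its call begins: read the wrist's pose just before it. camera_params takes no time and is no camera call; for the wrist camera it gives the pose at the moment of the call.
- bot.sign_off(): hands the job in, once; it reports no verdict.
The state is a dict: "clock": time; "joint_pos": joint angles; "dq": joint speeds; "effort": joint torques, N m; "tcp_pos": TCP position; "eef_rot": TCP orientation; "wrist_force": force on the tool from outside, world axes, zero at the start; "moment": the same for the moment, N m; "finger_gap": finger opening in m.
Only numpy, scipy, OpenCV 4.12 (cv2) and the standard library are available. Lean on these libraries where they do the work, as an engineer would, in place of code of your own. Each camera call takes 0.05 s, during which the arm holds its last target.

## Working session

There is one attempt and no reset: what is moved stays moved. The work goes in short steps, Python scripts to look and compute and a shell command to move; the robot and the scene stay as the last step left them, time stands still between calls to the robot, and variables do not carry over. Pictures are saved under pics/ and viewed, and the job is handed in when it is done.

```bash
ls; mkdir -p pics; python3 - <<'E'
from plant import bot
import cv2
print(bot.get_obs(), bot.tip_reach)
for n in ("top","side","wrist"):
    p=bot.camera_params(n);print(n,p)
    im,d=bot.read_camera(n)
    cv2.imwrite(f"pics/{n}0.png",im[:,:,::-1]); 
    import numpy as np; np.save(f"pics/{n}0.npy",d); np.save(f"pics/{n}0v.npy",p["view"])
E
```

```text
pics
{'clock': 0.0, 'joint_pos': array([-1.34802035e+00,  2.60715446e-01, -1.39369196e-01,  1.17270749e+00,
        3.28584104e-05,  1.57081128e+00]), 'dq': array([ 0.00064536, -0.00113562, -0.00112867, -0.00171312, -0.00016771,
       -0.0006622 ]), 'effort': array([-1.83169536e-04, -4.05676067e+01,  2.53921330e+01,  1.86495145e-02,
       -1.87629203e-04,  1.57090443e-05]), 'tcp_pos': array([ 0.11592258, -0.51169619,  0.40384804]), 'eef_rot': array([ 7.81320041e-01, -6.24129793e-01, -7.69437274e-04, -6.35646021e-04]), 'wrist_force': array([ 0.71420292,  0.65722014, -0.21633554]), 'moment': array([0.01950315, 0.00437153, 0.00110076]), 'finger_gap': 0.08534241086914139} 0.1734
top {'vertical_fov': 48.543548713631274, 'cx': 325.7387616675401, 'cy': 199.96781738290613, 'view': array([[-0.02660043, -0.99960873, -0.00864868,  0.01639183],
       [ 0.99552157, -0.0272748 ,  0.09051453, -0.58360295],
       [-0.090715  , -0.00620222,  0.99585758, -1.58876928],
       [ 0.        ,  0.        ,  0.        ,  1.        ]])}
side {'vertical_fov': 51.975283040934066, 'cx': 323.4186231217602, 'cy': 193.20539550118778, 'view': array([[ 0.99649084, -0.0823174 , -0.01516089, -0.56344188],
       [ 0.06253197,  0.61174075,  0.78858291, -0.0859244 ],
       [-0.05563956, -0.78676369,  0.61474153, -1.2242291 ],
       [ 0.        ,  0.        ,  0.        ,  1.        ]])}
wrist {'vertical_fov': 66.92119131485745, 'cx': 321.5336434662134, 'cy': 197.76447787544893, 'view': array([[ 0.22291675, -0.97483536, -0.00203489, -0.52500048],
       [ 0.92748802,  0.2127315 , -0.30742687,  0.04176806],
       [ 0.30012346,  0.06664326,  0.95156954, -0.37980226],
       [ 0.        ,  0.        ,  0.        ,  1.        ]])}
```

View pics/top0.png

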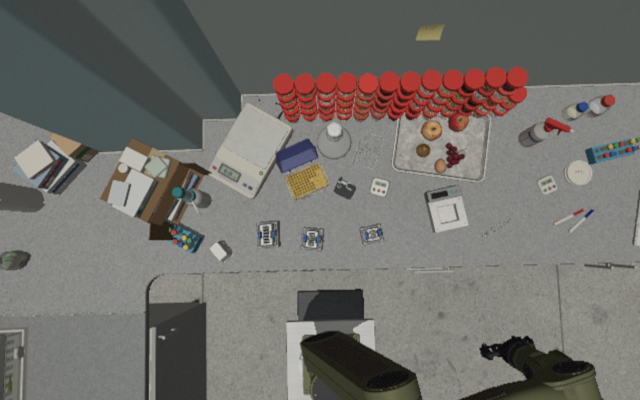

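View pics/side0.png

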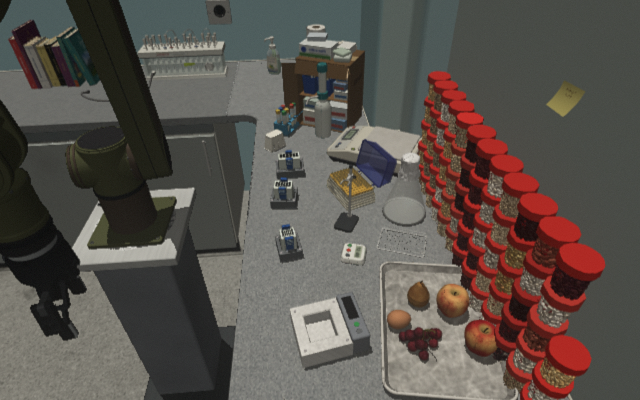

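View pics/wrist0.png

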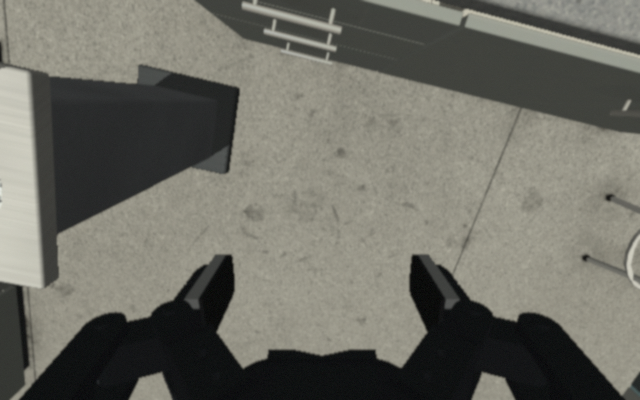

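The top view shows three cradles near (268,234), (313,238) and (372,234), with the reader at (446,210). I'll enlarge both views.

```bash
cat > h.py <<'E'
import numpy as np, cv2
from plant import bot
def K(p): return 200/np.tan(np.radians(p["vertical_fov"]/2))
def ray(p,u,v):
    f=K(p); d=np.array([(u-p["cx"])/f,-(v-p["cy"])/f,-1.]); V=p["view"]; R=V[:3,:3]
    return -R.T@V[:3,3], R.T@d
def onz(p,u,v,z):
    o,d=ray(p,u,v); return o+d*(z-o[2])/d[2]
def atdepth(p,u,v,dep):
    o,d=ray(p,u,v); return o+d*dep
def proj(p,X):
    c=p["view"]@np.r_[X,1]; f=K(p); return p["cx"]-f*c[0]/c[2], p["cy"]+f*c[1]/c[2]
E
python3 - <<'E'
import cv2,numpy as np
im=cv2.imread("pics/top0.png"); c=im[175:265,240:480]; cv2.imwrite("pics/top0c.png",cv2.resize(c,(792,297),interpolation=cv2.INTER_CUBIC))
im=cv2.imread("pics/side0.png"); c=im[140:370,250:380]; cv2.imwrite("pics/side0c.png",cv2.resize(c,None,fx=2.6,fy=2.6,interpolation=cv2.INTER_CUBIC))
E
python3 - <<'E'
from h import *
import h
im=cv2.imread("pics/top0.png"); p=bot.camera_params("top"); d=np.load("pics/top0.npy")
hsv=cv2.cvtColor(im,cv2.COLOR_BGR2HSV)
m=cv2.inRange(hsv,(95,90,60),(125,255,255)); m[:215]=0;m[255:]=0;m[:,:245]=0;m[:,400:]=0
n,l,s,c=cv2.connectedComponentsWithStats(m)
for i in range(1,n): print(s[i,4],c[i],onz(p,*c[i],.07),d[int(c[i][1]),int(c[i][0])])
for u,v in [(268,234),(313,238),(372,234),(449,213)]: print(onz(p,u,v,.045), atdepth(p,u,v,d[v,u]))
E
```

```text
17 [272.23529412 233.82352941] [0.46532107 0.19196366 0.07      ] 1.560532
20 [379.15 232.4 ] [ 0.4602536  -0.18434719  0.07      ] 1.5559282
18 [259.05555556 234.83333333] [0.46301604 0.23848417 0.07      ] 1.5621524
15 [366.13333333 235.13333333] [ 0.45189814 -0.13829129  0.07      ] 1.5604566
19 [304.68421053 238.21052632] [0.44688064 0.07798688 0.07      ] 1.5585151
17 [317.94117647 239.35294118] [0.44163781 0.03146473 0.07      ] 1.5636591
[0.46554441 0.21035955 0.045     ] [0.46514967 0.20728837 0.0672241 ]
[0.44699099 0.04964946 0.045     ] [0.44682811 0.04865718 0.07172747]
[ 0.4556057  -0.16142326  0.045     ] [ 0.45528366 -0.15874853  0.07297498]
[ 0.52320307 -0.43959607  0.045     ] [ 0.52431964 -0.44518797  0.02433107]
```

View pics/top0c.png

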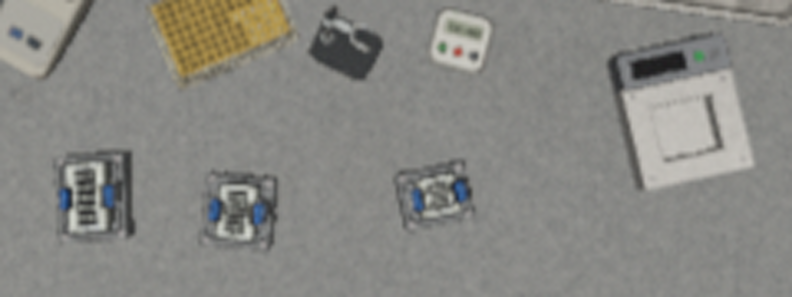

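View pics/side0c.png

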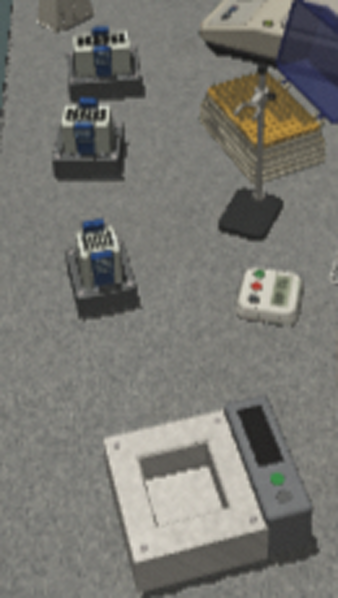

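```bash
python3 -m inch '[[[1,10,15,0,0.24],[1,20,30,0,0.24],[1,26,45,0,0.24],[1,26,45,0,0.24],[1,26,45,0,0.24],[1,26,45,0,0.24],[1,26,45,0,0.24],[1,26,45,0,0.24]]]'
python3 - <<'E'
from h import *
from scipy.spatial.transform import Rotation as R
o=bot.get_obs(); print(o["clock"],o["joint_pos"],o["tcp_pos"],R.from_quat(o["eef_rot"]).as_matrix())
p=bot.camera_params("wrist");V=p["view"];T=R.from_quat(o["eef_rot"]).as_matrix()
c=-V[:3,:3].T@V[:3,3]; print("cam in tool",T.T@(c-o["tcp_pos"]),"axis",T.T@(-V[2,:3]),"right",T.T@V[0,:3])
E
```

```text
clock: 0.82
tcp_pos: [0.2847, -0.2227, 0.4042]
eef_rot: [0.85, -0.526, -0.001, -0.0]
wrist_force: [1.6, -0.1, 0.1]
finger_gap: 0.0856
0.8167 [-6.64185177e-01 -2.12713375e-02 -4.71038285e-01  1.12217006e+00
  7.52909477e-04  2.01553412e+00] [ 0.28468455 -0.22271986  0.40418287] [[ 4.45625274e-01 -8.95219485e-01 -4.34083095e-04]
 [-8.95218567e-01 -4.45625446e-01  1.29598792e-03]
 [-1.35363211e-03 -1.88925725e-04 -9.99999066e-01]]
cam in tool [ 0.00084273 -0.07786365  0.0307596 ] axis [1.58130430e-04 3.07329177e-01 9.51603254e-01] right [ 9.99997793e-01 -2.04241866e-03  4.93445943e-04]
```

```bash
python3 -m inch '[[[1,8,14,0,1.3],[1,16,27.8,0,1.3],[1,16,27.8,-3,1.3],[1,16,27.8,-6,1.3],[1,16,27.8,-6,1.3],[1,16,27.8,-6,1.3],[1,16,27.8,-6,1.3],[1,16,27.8,-6,1.3],[1,16,27.8,-6,1.3],[1,16,27.8,-6,1.3],[1,16,27.8,-6,1.3],[1,16,27.8,-6,1.3]]]'
python3 -m inch '[[[1,0,0,0,1.27],[1,0,0,0,1.27],[1,0,0,0,1.27],[1,0,0,0,1.27],[1,0,0,0,1.27],[1,0,0,0,1.27],[1,0,0,0,1.27],[1,0,0,0,1.27],[1,0,0,0,1.27],[1,0,0,0,1.27],[1,0,0,0,1.27],[1,0,0,0,1.27]]]'
python3 - <<'E'
from h import *
p=bot.camera_params("wrist"); im,d=bot.read_camera("wrist")
cv2.imwrite("pics/w1.png",im[:,:,::-1]); np.save("pics/w1.npy",d); np.save("pics/w1v.npy",p["view"])
o=bot.get_obs();print(o["joint_pos"],o["tcp_pos"])
E
```

```text
clock: 1.82
tcp_pos: [0.4446, 0.0557, 0.3437]
eef_rot: [0.995, 0.096, -0.001, -0.0]
wrist_force: [0.1, 0.3, -0.7]
finger_gap: 0.0854
clock: 2.82
tcp_pos: [0.4445, 0.0555, 0.3437]
eef_rot: [0.745, 0.667, -0.001, 0.001]
wrist_force: [-0.6, -0.3, 0.2]
finger_gap: 0.0855
[ 0.12512973  0.16757371 -0.42678372  0.97737121 -0.00240737  0.23684751] [0.44449566 0.05555507 0.34368524]
```

View pics/w1.png

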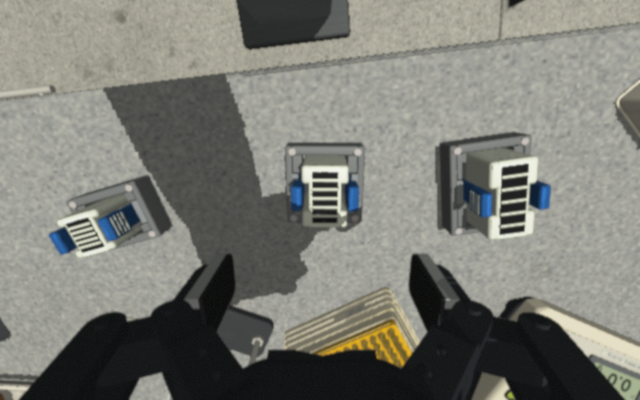

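The picture shows cassette A at about (325,190), its tabs at (296,195) and (353,195). B is at (95,230) and C at (510,185). The stand is at the lower left (245,330).

```bash
cat > m.py <<'E'
from h import *
def meas(im,d,p,box):
    u0,v0,u1,v1=box
    hsv=cv2.cvtColor(im,cv2.COLOR_BGR2HSV)
    m=cv2.inRange(hsv,(100,110,50),(125,255,255)); q=np.zeros_like(m); q[v0:v1,u0:u1]=m[v0:v1,u0:u1]
    n,l,s,c=cv2.connectedComponentsWithStats(q)
    for i in range(1,n):
        if s[i,4]<60: continue
        ys,xs=np.where(l==i)
        P=np.array([atdepth(p,x,y,d[y,x]) for x,y in zip(xs,ys)])
        t=P[P[:,2]>np.percentile(P[:,2],95)-.004]
        print("tab",c[i].round(1),s[i],"zmax",np.percentile(P[:,2],95).round(4),"top mean",t.mean(0).round(4),len(t),"min/max",P.min(0).round(4),P.max(0).round(4))
    w=cv2.inRange(hsv,(0,0,140),(180,70,255)); q=np.zeros_like(m); q[v0:v1,u0:u1]=w[v0:v1,u0:u1]
    ys,xs=np.where(q>0); P=np.array([atdepth(p,x,y,d[y,x]) for x,y in zip(xs,ys)]); t=P[(P[:,2]>.060)&(P[:,2]<.074)]
    r=cv2.minAreaRect((t[:,:2]*1000).astype(np.float32)); print("white top",len(t),t[:,2].mean(),r)
E
python3 - <<'E'
from m import *
p=bot.camera_params("wrist"); p["view"]=np.load("pics/w1v.npy")
im=cv2.imread("pics/w1.png"); d=np.load("pics/w1.npy")
meas(im,d,p,(280,140,370,240))
c=im[130:250,270:380]; cv2.imwrite("pics/w1c.png",cv2.resize(c,None,fx=5,fy=5,interpolation=cv2.INTER_CUBIC))
E
```

```text
tab [296.8 195.1] [291 178  13  33 339] zmax 0.0709 top mean [0.4402 0.033  0.0725] 261 min/max [0.3662 0.0275 0.0303] [0.4527 0.0631 0.3129]
tab [351.9 195.8] [345 181  14  31 334] zmax 0.071 top mean [0.4459 0.0801 0.0715] 259 min/max [0.3662 0.0631 0.0255] [0.4747 0.0852 0.3129]
white top 1162 0.06604264932461804 ((444.5796203613281, 61.312599182128906), (48.09602355957031, 54.846126556396484), 83.3375473022461)
```

View pics/w1c.png

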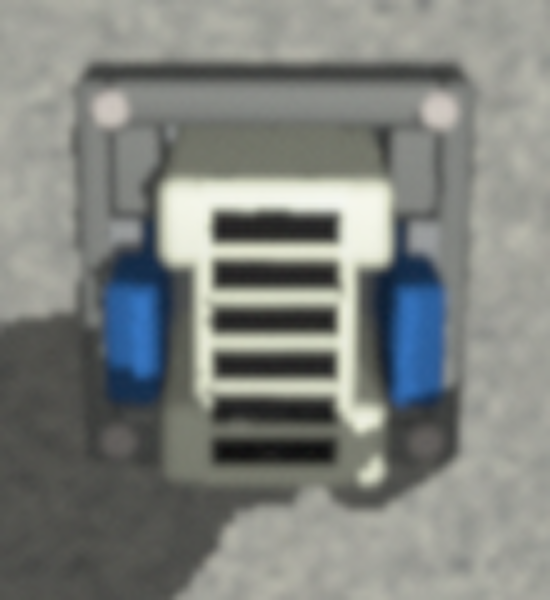

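```bash
python3 - <<'E'
from h import *
p=bot.camera_params("wrist"); p["view"]=np.load("pics/w1v.npy")
a=onz(p,(291+302)/2,196,.07); b=onz(p,(348.4+358.4)/2,196.5,.07); print(a,b,(a+b)/2)
for uv in [(292.3,151.5),(358,152),(293.7,218.5),(355,218)]: print(onz(p,*uv,.028))
E
python3 -m inch '[[[1,0,0.2,-3,0],[1,0,0.2,-6,0],[1,0,0.2,-8,0],[1,0,0.2,-8,0],[1,0,0.2,-8,0]]]'
python3 - <<'E'
from h import *
p=bot.camera_params("wrist"); im,d=bot.read_camera("wrist")
cv2.imwrite("pics/w2.png",im[:,:,::-1]); np.save("pics/w2.npy",d); np.save("pics/w2v.npy",p["view"])
E
```

```text
[0.43966136 0.03322029 0.07      ] [0.44528514 0.08078048 0.07      ] [0.44247325 0.05700038 0.07      ]
[0.40834331 0.03001464 0.028     ]
[0.41554411 0.09153799 0.028     ]
[0.47569738 0.02203538 0.028     ]
[0.4818526  0.08368214 0.028     ]
clock: 3.28
tcp_pos: [0.4439, 0.0574, 0.2631]
eef_rot: [0.746, 0.666, -0.002, -0.0]
wrist_force: [0.9, 0.2, -0.2]
finger_gap: 0.0855
```

View pics/w2.png

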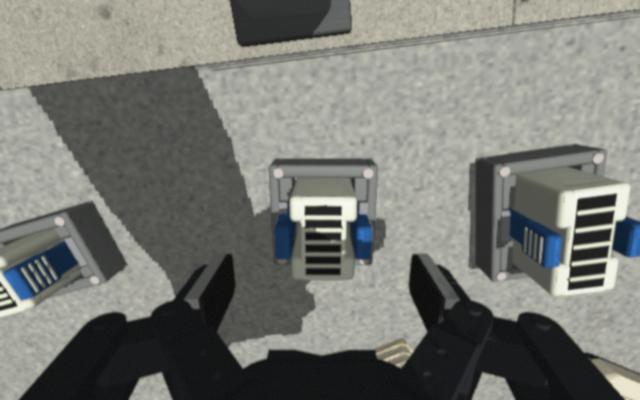

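```bash
python3 -m inch '[[[1,0,0,-2.5,0],[1,0,0,-4.2,0],[1,0,0,-5.2,0],[1,0,0,-5.2,0],[1,0,0,-5.2,0]]]'
python3 - <<'E'
from h import *
p=bot.camera_params("wrist"); im,d=bot.read_camera("wrist")
cv2.imwrite("pics/w3.png",im[:,:,::-1])
E
```

```text
clock: 3.75
tcp_pos: [0.4455, 0.0576, 0.2133]
eef_rot: [0.746, 0.666, -0.0, 0.001]
wrist_force: [0.7, -0.8, -0.1]
finger_gap: 0.0857
```

View pics/w3.png

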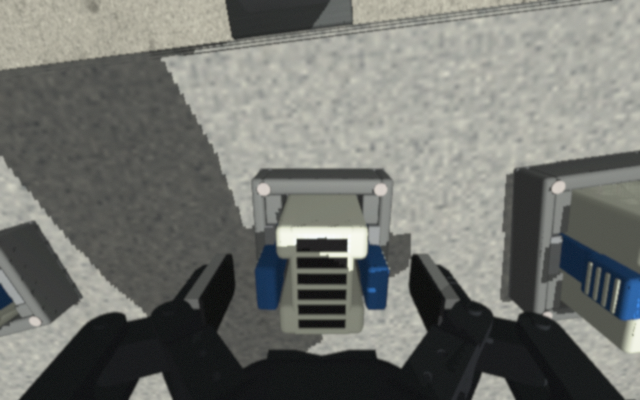

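Tabs at columns 257–388 are centred between the fingers (midpoint 322). Next I close gently.

```bash
python3 -m inch '[[[0.6,-0.1,0,-0.2,0],[0.3,-0.1,0,-0.2,0],[0,-0.1,0,-0.2,0],[-0.2,-0.1,0,-0.2,0],[-0.3,-0.1,0,-0.2,0],[-0.4,-0.1,0,-0.2,0],[-0.5,-0.1,0,-0.2,0],[-0.6,-0.1,0,-0.2,0],[-0.6,-0.1,0,-0.2,0],[-0.6,-0.1,0,-0.2,0]]]' 30
python3 - <<'E'
from h import *
p=bot.camera_params("wrist"); im,d=bot.read_camera("wrist")
cv2.imwrite("pics/w4.png",im[:,:,::-1])
print(bot.get_obs())
E
```

```text
clock: 4.63
tcp_pos: [0.4454, 0.0576, 0.2133]
eef_rot: [0.746, 0.666, 0.001, 0.002]
wrist_force: [-2.1, -1.1, 10.8]
finger_gap: 0.0442
{'clock': 4.6833, 'joint_pos': array([ 0.12958665,  0.30970934, -0.6352467 ,  0.62154863, -0.002767  ,
        0.2434603 ]), 'dq': array([-0.0018967 , -0.00058158,  0.00158184,  0.00193091, -0.00020425,
        0.00050071]), 'effort': array([ 3.00259050e-01, -3.16182089e+01,  1.68305504e+01, -9.55264829e-01,
        1.56819709e-01, -2.74375227e-02]), 'tcp_pos': array([0.44539438, 0.05763224, 0.21329567]), 'eef_rot': array([0.74619915, 0.66571789, 0.00099249, 0.00235236]), 'wrist_force': array([-1.49554097, -1.3813153 , 11.90326469]), 'moment': array([-0.19816979,  0.39640176, -0.04725012]), 'finger_gap': 0.04431286547208584}
```

View pics/w4.png

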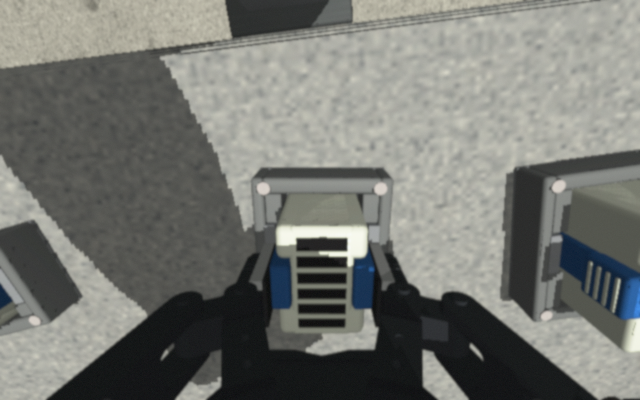

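```bash
python3 -m inch '[[[-0.6,0,0,0.3,0],[-0.6,0,0,0.8,0],[-0.6,0,0,1.5,0],[-0.6,0,0,2.5,0],[-0.6,0,0,3,0],[-0.6,0,0,3,0]]]'
python3 - <<'E'
from h import *
im,d=bot.read_camera("wrist")
cv2.imwrite("pics/w5.png",im[:,:,::-1])
im,d=bot.read_camera("side")
cv2.imwrite("pics/s5.png",cv2.resize(im[120:260,230:400,::-1],None,fx=4,fy=4))
print(bot.get_obs()["moment"])
E
```

```text
clock: 5.18
tcp_pos: [0.4461, 0.0578, 0.2445]
eef_rot: [0.746, 0.666, 0.002, 0.003]
wrist_force: [0.5, 0.4, -0.7]
finger_gap: 0.0437
[-0.04017956  0.0363427  -0.00938362]
```

View pics/w5.png

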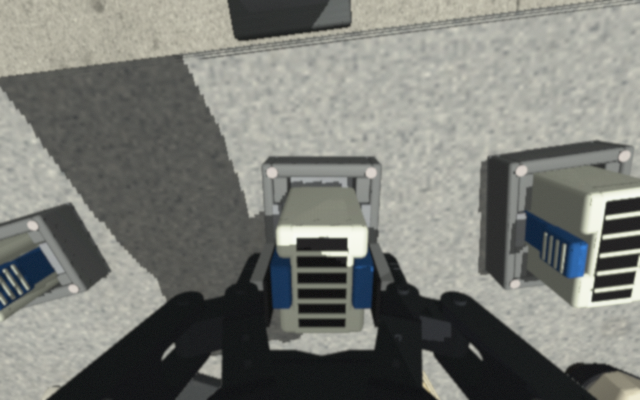

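View pics/s5.png

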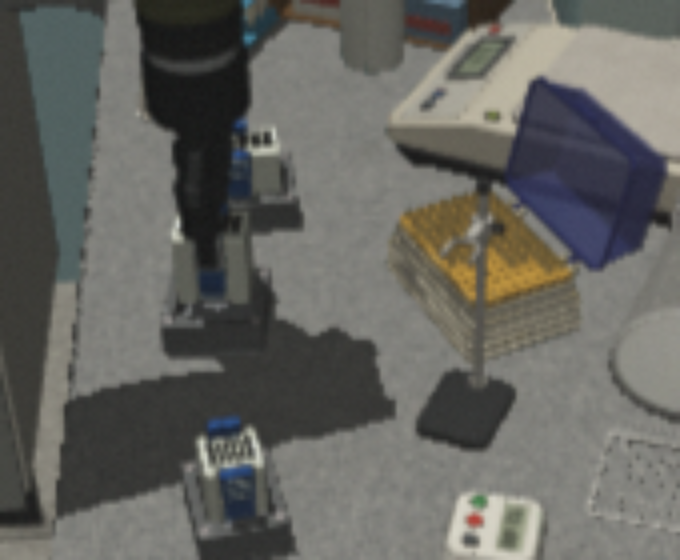

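```bash
python3 - <<'E'
from h import *
for n,b,f in (("top",(415,180,480,240),11),("side",(280,285,380,370),7)):
    im=cv2.imread(f"pics/{n}0.png"); u0,v0,u1,v1=b; c=cv2.resize(im[v0:v1,u0:u1],None,fx=f,fy=f,interpolation=cv2.INTER_CUBIC); cv2.imwrite(f"pics/{n}0r.png",c)
E
python3 -m inch '[[[-0.6,0,0,3,0],[-0.6,0,0,7,0],[-0.6,0,-4,11,0],[-0.6,1,-8,13,0.1],[-0.6,2,-12,13,0.2],[-0.6,3,-16,13,0.3],[-0.6,4,-20,13,0.34],[-0.6,5,-24,13,0.34],[-0.6,6,-28,13,0.34],[-0.6,7,-32,13,0.34],[-0.6,8,-35,13,0.34],[-0.6,8,-35,13,0.34]]]'
```

```text
clock: 6.28
tcp_pos: [0.5269, -0.2985, 0.3719]
eef_rot: [0.625, 0.781, 0.001, 0.004]
wrist_force: [1.4, -0.4, -0.5]
finger_gap: 0.0437
```

View pics/top0r.png

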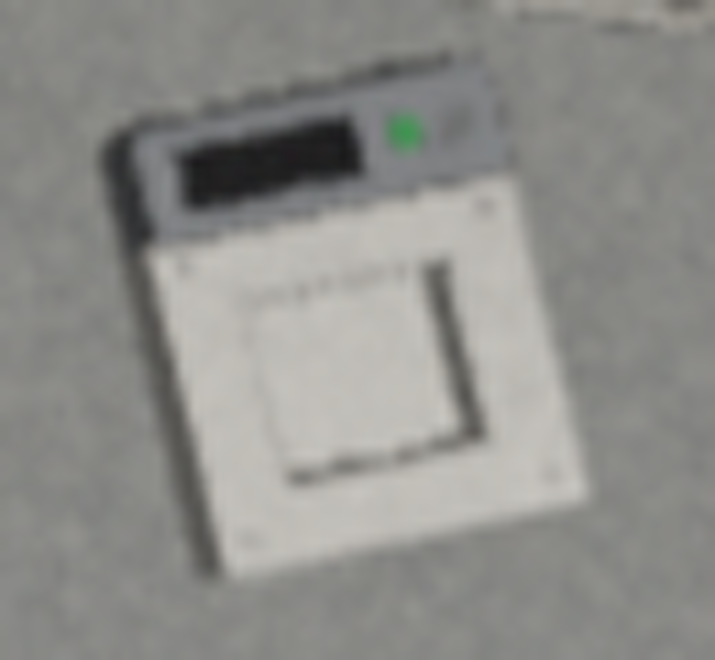

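View pics/side0r.png

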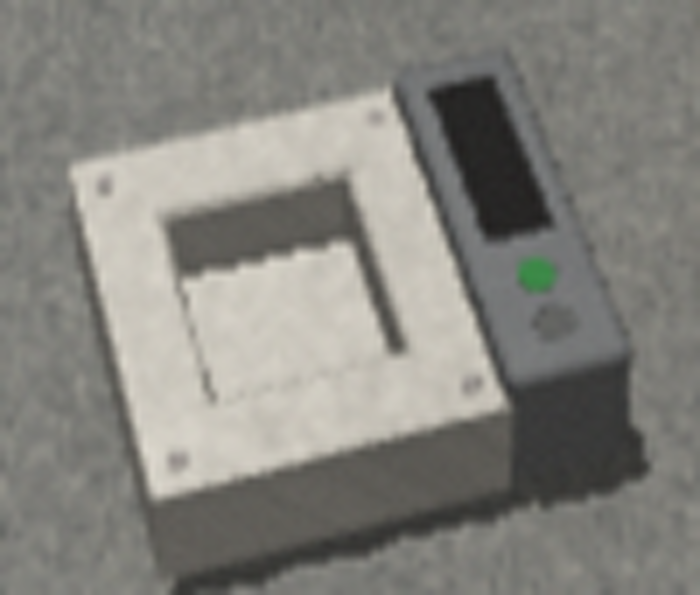

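```bash
cat > rd.py <<'E'
from h import *
D={"top":(11,415,180,[(245,300),(452,260),(488,437),(290,485)],[(185,267),(487,205),(553,472),(250,542)]),
"side":(7,280,285,[(162,217),(350,180),(405,352),(212,402)],[(104,186),(376,118),(473,384),(177,460)])}
for n,(f,u0,v0,sl,sc) in D.items():
    p=bot.camera_params(n)
    for nm,q in (("slot",sl),("screws",sc)):
        P=np.array([onz(p,(u+.5)/f-.5+u0,(v+.5)/f-.5+v0,.045)[:2] for u,v in q])
        e=[P[(i+1)%4]-P[i] for i in range(4)]
        print(n,nm,P.mean(0).round(4),[(round(1000*np.hypot(*x),1),round(np.degrees(np.arctan2(x[1],x[0]))%90,1)) for x in e])
E
python3 rd.py
python3 - <<'E'
from h import *
p=bot.camera_params("wrist"); im,d=bot.read_camera("wrist")
cv2.imwrite("pics/w6.png",im[:,:,::-1]);np.save("pics/w6v.npy",p["view"]);np.save("pics/w6.npy",d)
E
```

```text
top slot [ 0.5225 -0.4362] [(np.float64(68.9), np.float64(9.4)), (np.float64(58.6), np.float64(8.4)), (np.float64(66.5), np.float64(12.0)), (np.float64(61.7), np.float64(10.9))]
top screws [ 0.5223 -0.4362] [(np.float64(100.9), np.float64(10.0)), (np.float64(89.2), np.float64(10.8)), (np.float64(101.3), np.float64(11.4)), (np.float64(91.6), np.float64(10.5))]
side slot [ 0.5225 -0.4356] [(np.float64(60.7), np.float64(7.8)), (np.float64(63.8), np.float64(9.6)), (np.float64(59.9), np.float64(10.9)), (np.float64(67.0), np.float64(10.3))]
side screws [ 0.5226 -0.4341] [(np.float64(90.5), np.float64(11.5)), (np.float64(100.3), np.float64(10.9)), (np.float64(90.5), np.float64(10.6)), (np.float64(98.8), np.float64(10.9))]
```

View pics/w6.png

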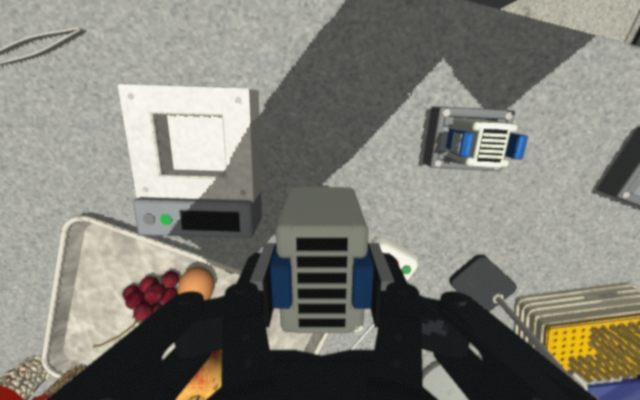

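```bash
python3 - <<'E'
from h import *
p=bot.camera_params("wrist"); im=cv2.imread("pics/w6.png")
c=cv2.resize(im[75:245,110:270],None,fx=4,fy=4,interpolation=cv2.INTER_CUBIC); cv2.imwrite("pics/w6r.png",c)
c=cv2.resize(im[170:350,230:410],None,fx=3.3,fy=3.3,interpolation=cv2.INTER_CUBIC); cv2.imwrite("pics/w6c.png",c)
E
```

```text
(no output)
```

View pics/w6r.png

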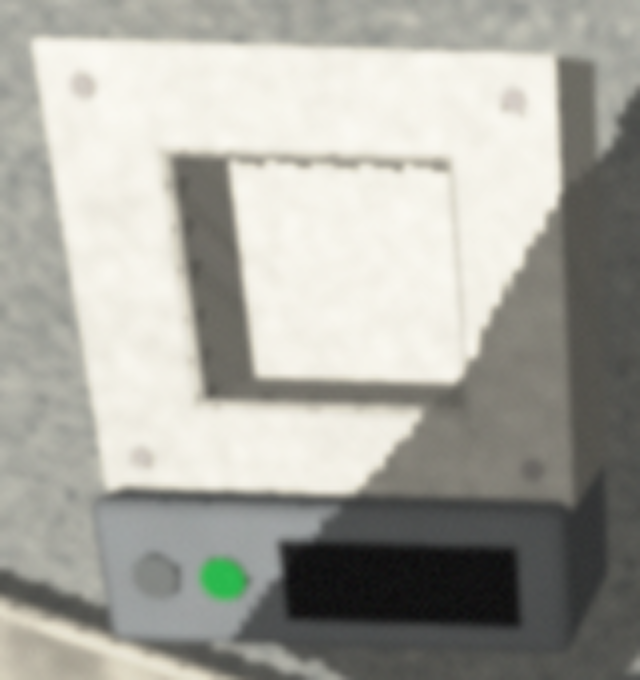

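View pics/w6c.png

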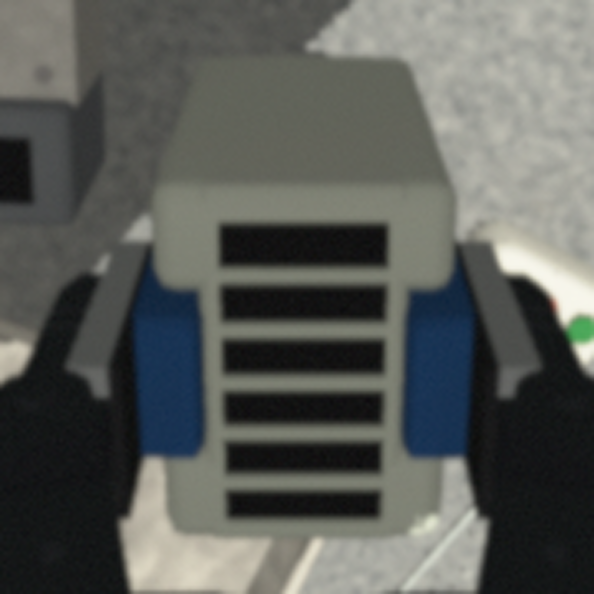

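```bash
python3 - <<'E'
from h import *
p=bot.camera_params("wrist"); p["view"]=np.load("pics/w6v.npy"); o=bot.get_obs(); t=o["tcp_pos"]; print(t)
def show(nm,q,f,u0,v0,z):
    P=np.array([onz(p,(u+.5)/f-.5+u0,(v+.5)/f-.5+v0,z)[:2] for u,v in q])
    e=[P[(i+1)%4]-P[i] for i in range(4)]
    print(nm,P.mean(0).round(4),[(round(float(1000*np.hypot(*x)),1),round(float(np.degrees(np.arctan2(x[1],x[0])))%90,1)) for x in e])
show("slot",[(170,152),(450,160),(464,400),(204,400)],4,110,75,.045)
show("screws",[(83,85),(514,100),(533,470),(142,458)],4,110,75,.045)
show("cass",[(155,186),(455,186),(440,533),(170,533)],3.3,230,170,t[2]-.1473)
show("tabs",[(137,316),(470,316),(472,455),(141,455)],3.3,230,170,t[2]-.1433)
from scipy.spatial.transform import Rotation as R
print(R.from_quat(o["eef_rot"]).as_matrix().round(4))
E
```

```text
[ 0.52626253 -0.29649951  0.37174197]
slot [ 0.5207 -0.4337] [(66.0, 11.2), (58.2, 10.4), (65.5, 12.8), (60.1, 10.9)]
screws [ 0.5222 -0.4344] [(100.0, 10.9), (90.1, 10.9), (99.8, 11.0), (90.3, 11.1)]
cass [ 0.5258 -0.3001] [(37.9, 12.9), (53.8, 13.2), (38.6, 13.0), (53.9, 12.4)]
tabs [ 0.5257 -0.3001] [(42.5, 12.9), (21.2, 16.4), (44.4, 13.0), (21.2, 11.2)]
[[-0.2195  0.9756  0.0053]
 [ 0.9756  0.2195 -0.0013]
 [-0.0024  0.0049 -1.    ]]
```

```bash
python3 - <<'E'
from h import *
p=bot.camera_params("wrist"); p["view"]=np.load("pics/w6v.npy"); d=np.load("pics/w6.npy")
V=p["view"]; c=-V[:3,:3].T@V[:3,3]; print("cam",c)
for u,v in [(322,231),(322,253),(322,269),(322,300),(322,322),(285,240),(360,240),(283,285),(362,285),(322,195),(322,210),(322,222),(190,105),(240,180)]: print(u,v,atdepth(p,u,v,d[v,u]).round(4))
im,dd=bot.read_camera("side")
cv2.imwrite("pics/s6.png",cv2.resize(im[130:370,200:400,::-1],None,fx=2.5,fy=2.5,interpolation=cv2.INTER_CUBIC))
print(bot.get_obs()["tcp_pos"],bot.get_obs()["clock"])
E
```

```text
cam [ 0.45028363 -0.31684196  0.34064506]
322 231 [ 0.5019 -0.3056  0.2241]
322 253 [ 0.5111 -0.3035  0.2258]
322 269 [ 0.5186 -0.3018  0.2259]
322 300 [ 0.5345 -0.2982  0.2253]
322 322 [ 0.5466 -0.2954  0.2249]
285 240 [ 0.5099 -0.32    0.2233]
360 240 [ 0.5028 -0.2887  0.2232]
283 285 [ 0.5282 -0.3168  0.2288]
362 285 [ 0.5204 -0.2838  0.2292]
322 195 [ 0.4994 -0.3063  0.1822]
322 210 [ 0.4995 -0.3062  0.2055]
322 222 [ 0.4996 -0.3061  0.2199]
190 105 [ 0.4832 -0.4371  0.0452]
240 180 [ 0.5451 -0.3816  0.0442]
[ 0.52554634 -0.29425237  0.37180849] 6.3833
```

View pics/s6.png

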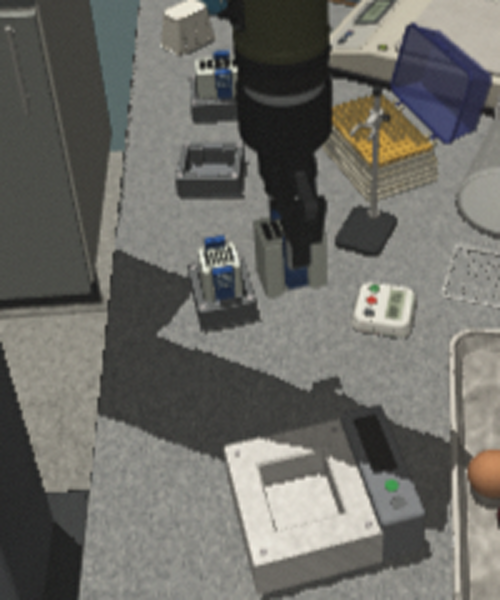

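```bash
python3 -m inch '[[[-0.6,0,-3,0,0],[-0.6,-0.1,-6,0,-0.02],[-0.6,-0.2,-9,0,-0.036],[-0.6,-0.3,-12,-1.5,-0.036],[-0.6,-0.3,-14,-4,-0.036],[-0.6,-0.3,-14.1,-6.5,-0.036],[-0.6,-0.3,-14.1,-8.2,-0.036],[-0.6,-0.3,-14.1,-8.2,-0.036],[-0.6,-0.3,-14.1,-8.2,-0.036],[-0.6,-0.3,-14.1,-8.2,-0.036],[-0.6,-0.3,-14.1,-8.2,-0.036],[-0.6,-0.3,-14.1,-8.2,-0.036]]]'
python3 - <<'E'
from h import *
for n,b,f in (("wrist",(170,60,490,400),1.75),("top",(400,165,490,240),8),("side",(250,200,400,380),3.3)):
    p=bot.camera_params(n); im,d=bot.read_camera(n); u0,v0,u1,v1=b
    cv2.imwrite(f"pics/{n}7f.png",im[:,:,::-1]);np.save(f"pics/{n}7.npy",d);np.save(f"pics/{n}7v.npy",p["view"])
    cv2.imwrite(f"pics/{n}7.png",cv2.resize(im[v0:v1,u0:u1,::-1],None,fx=f,fy=f,interpolation=cv2.INTER_CUBIC))
    o=bot.get_obs(); print(o["clock"],o["tcp_pos"],o["finger_gap"])
E
```

```text
clock: 7.38
tcp_pos: [0.5233, -0.435, 0.2919]
eef_rot: [0.638, 0.77, 0.002, 0.003]
wrist_force: [-0.2, 1.0, -0.7]
finger_gap: 0.0438
7.4333 [ 0.52314025 -0.43508914  0.29161361] 0.0437118514564386
7.4833 [ 0.52300043 -0.43515007  0.29129389] 0.043412389199803766
7.5333 [ 0.52285396 -0.43520012  0.29096968] 0.04371207352623106
```

View pics/wrist7.png

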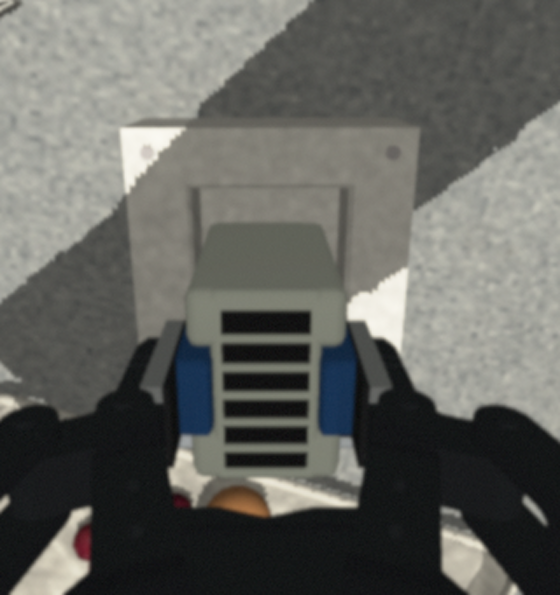

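View pics/top7.png

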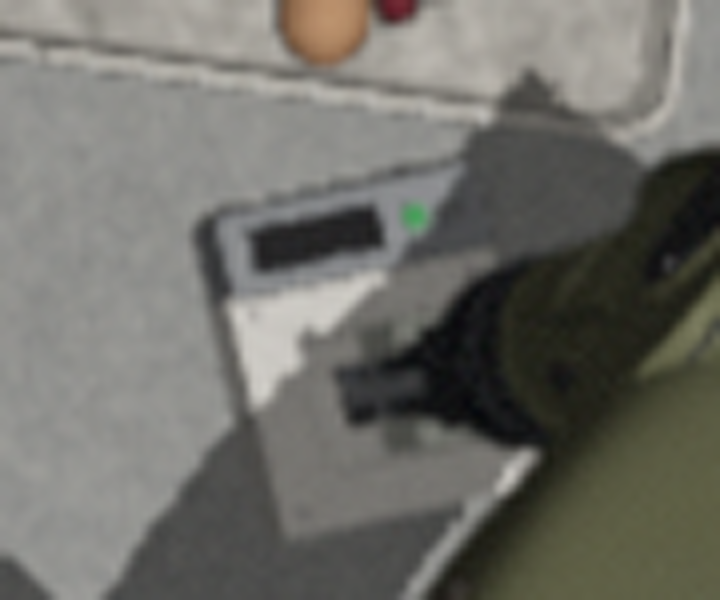

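View pics/side7.png

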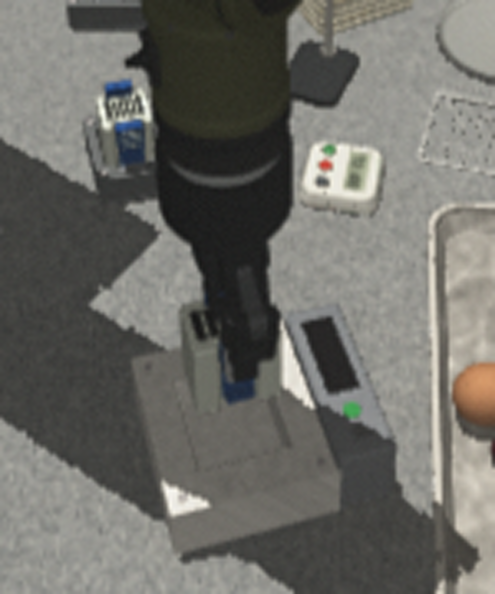

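```bash
python3 - <<'E'
from h import *
p=bot.camera_params("wrist"); p["view"]=np.load("pics/wrist7v.npy"); d=np.load("pics/wrist7.npy")
g=lambda u,v,z:onz(p,(u+.5)/1.75-.5+170,(v+.5)/1.75-.5+60,z)
a,b=g(147,152,.045),g(393,152,.045); y=(a-b)[:2]; 
ang=lambda v:np.degrees(np.arctan2(v[1],v[0]))
def rep(n,a,b,back):
    w=(b-a)[:2]; L=np.hypot(*w); x=np.array([w[1],-w[0]])/L; print(n,"len",L.round(4),"yaw",ang(x).round(2),"centre",((a+b)[:2]/2+x*back).round(4))
rep("screws",a,b,.045)
rep("slot",g(193,187,.045),g(348,187,.045),.030)
rep("corners",g(121,128,.045),g(419,128,.045),.055)
z=.2919-.1473
rep("cass near top",g(188,292,z),g(345,292,z),.028)
rep("cass far top",g(199,474,z),g(336,474,z),-.028)
z=.2919-.2093
rep("cass under",g(207,225,z),g(325,225,z),.028)
for u,v in [(265,240),(265,260),(265,280),(215,260),(320,260)]:
    U=int(u/1.75+170);W=int(v/1.75+60); print(atdepth(p,U,W,d[W,U]).round(4))
for u,v in [(265,300),(265,340),(265,395),(265,467),(200,310),(335,310)]:
    U=int(u/1.75+170);W=int(v/1.75+60); print("top",atdepth(p,U,W,d[W,U]).round(4))
o=bot.get_obs();q=o["eef_rot"]; print(o["tcp_pos"],np.degrees(2*np.arctan2(q[1],q[0]))-90)
E
```

```text
screws len 0.0999 yaw 10.9 centre [ 0.5218 -0.4349]
slot len 0.0642 yaw 10.91 centre [ 0.5213 -0.4347]
corners len 0.1193 yaw 10.89 centre [ 0.5223 -0.4348]
cass near top len 0.0374 yaw 10.94 centre [ 0.5233 -0.4359]
cass far top len 0.0369 yaw 11.0 centre [ 0.5206 -0.4363]
cass under len 0.0413 yaw 10.92 centre [ 0.5249 -0.4359]
[ 0.4956 -0.4419  0.1057]
[ 0.4957 -0.4418  0.1227]
[ 0.4955 -0.4418  0.1385]
[ 0.4981 -0.4556  0.1234]
[ 0.4926 -0.4272  0.1233]
top [ 0.4975 -0.4414  0.1453]
top [ 0.508  -0.4394  0.1454]
top [ 0.523  -0.4365  0.1456]
top [ 0.5454 -0.4322  0.1448]
top [ 0.5037 -0.4561  0.1442]
top [ 0.4977 -0.4241  0.1438]
[ 0.52285396 -0.43520012  0.29096968] 10.73284252076607
```

```bash
python3 -m inch '[[[-0.6,-0.05,0.1,-0.3,0],[-0.6,-0.05,0.1,-0.3,0],[-0.6,-0.05,0.1,-0.3,0],[-0.6,-0.05,0.1,-0.3,0],[-0.6,-0.05,0.1,-0.3,0],[-0.6,-0.05,0.1,-0.3,0],[-0.6,-0.05,0.1,-0.3,0],[-0.6,-0.05,0.1,-0.3,0]]]'
python3 - <<'E'
from h import *
for n,b,f in (("wrist",(170,60,490,400),1.75),("side",(230,130,400,380),2.3)):
    p=bot.camera_params(n); im,d=bot.read_camera(n); u0,v0,u1,v1=b
    np.save(f"pics/{n}8.npy",d);np.save(f"pics/{n}8v.npy",p["view"])
    cv2.imwrite(f"pics/{n}8.png",cv2.resize(im[v0:v1,u0:u1,::-1],None,fx=f,fy=f,interpolation=cv2.INTER_CUBIC))
    o=bot.get_obs(); print(o["clock"],o["tcp_pos"],o["finger_gap"],o["wrist_force"],abs(o["dq"]).max())
E
```

```text
clock: 8.2
tcp_pos: [0.5223, -0.4342, 0.2879]
eef_rot: [0.638, 0.77, 0.002, 0.002]
wrist_force: [-0.2, 0.2, 0.2]
finger_gap: 0.0437
8.25 [ 0.52234059 -0.43421805  0.28790749] 0.04379610521269927 [-0.56605861 -0.95131666 -1.9193967 ] 0.002787129006399865
8.3 [ 0.52234645 -0.43421916  0.28795796] 0.04327125275938561 [-0.18612459 -0.06639305 -0.28799574] 0.0025315054850399052
```

View pics/wrist8.png

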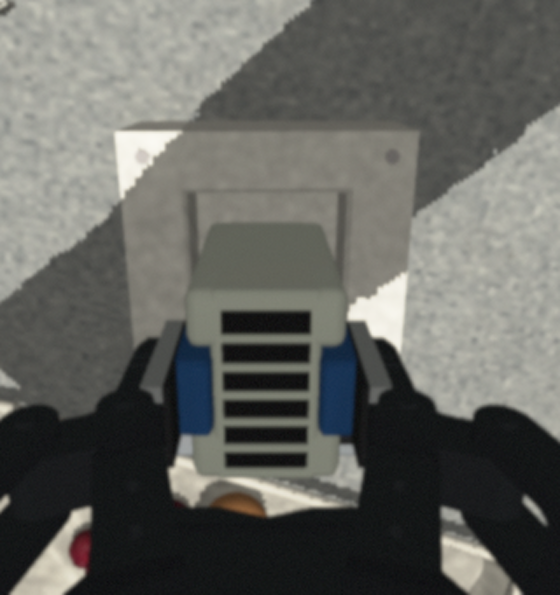

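View pics/side8.png

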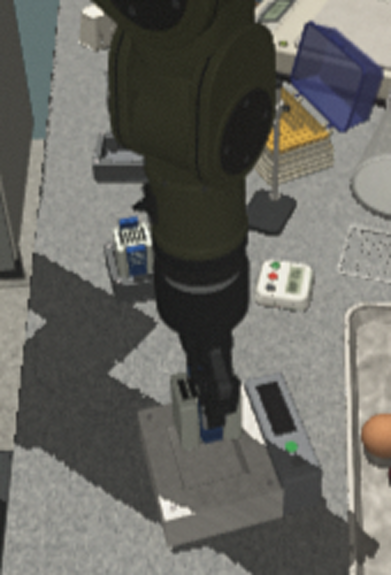

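```bash
python3 - <<'E'
from h import *
p=bot.camera_params("wrist"); p["view"]=np.load("pics/wrist8v.npy"); d=np.load("pics/wrist8.npy")
g=lambda u,v,z:onz(p,(u+.5)/1.75-.5+170,(v+.5)/1.75-.5+60,z)
def rep(n,a,b,back):
    w=(b-a)[:2]; L=np.hypot(*w); x=np.array([w[1],-w[0]])/L; print(n,L.round(4),np.degrees(np.arctan2(x[1],x[0])).round(2),((a+b)[:2]/2+x*back).round(4))
rep("screws",g(142,156,.045),g(392,156,.045),.045)
rep("corners",g(115,131,.045),g(419,131,.045),.055)
F=np.array([atdepth(p,u,v,d[v,u]) for u in range(300,344) for v in range(196,220)]); print("front",F.mean(0)); print("centre",F.mean(0)[:2]+.028*np.array([.982,.189]))
E
```

```text
screws 0.0999 10.86 [ 0.5219 -0.4349]
corners 0.1197 10.85 [ 0.5221 -0.4349]
front [ 0.49419603 -0.44069236  0.11844142]
centre [ 0.52169203 -0.43540036]
```

Cassette centre (0.5217, −0.4354) and slot centre (0.522, −0.435) agree within about 0.5 mm, with yaw within 0.2°. The arm is still, so I'm handing it in.

```bash
python3 - <<'E'
from plant import bot
print(bot.sign_off())
E
```

```text
the job is handed in; nothing more can be done
None
```

I took the 56 mm cassette (cassette_a, the middle of the three) out of its cradle by pinching both blue catches at 30 N. It is now held upright over the reader's slot, and the job was handed in at about 8.3 s.

**Last checks, from the wrist camera and arm readings:**
- **Position:** the cassette centre is about (0.522, −0.435), within about 0.5 mm of the slot centre seen in the same picture. The calibration itself is only good to about 2 mm.
- **Alignment:** the slot yaw is about 10.9°, and the cassette's was last measured at the same value before a final shift with no turn.
- **Height:** the underside is about 34 mm above the slot. This is worked out from the tool height and the depth at the cassette's top, which showed no slip in the grip.
- **Contact and stillness:** the wrist force is near zero and the arm is at rest.
- **Other items:** cassette_b and the timer look undisturbed in the last side picture. I saw cassette_c still in its cradle only in earlier views, because the arm hid it in the last one. I did not check the trough or well plate closely, but the arm never moved low near them.

**Small disagreements:**
- The finger gap reads 43.7 mm, where 47 mm was expected for pinched catches. The cassette still came free and stayed firm in the grip.
- The views put the slot centre up to about 1.5 mm apart.

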